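Make up two wood-carving kits

ROBOT

A 7-joint arm with a two-finger parallel gripper is mounted at the origin on the work surface. World frame = base frame: x ahead of the robot, y to its left, z up, the work surface at z = 0. Lengths are in mm, angles in rad, forces in N, time in s.
With the tool pointing down it reaches from about 400 to 850 mm from the base axis. Payload 10.4 kg.
Tool frame: the origin (TCP) lies midway between the tips of the shut fingers; the grasp point (between the pads) lies 19 mm behind it; z points along the fingers, y is the line along which they close (so a half turn about z gives the same grasp; the last joint's range is limited). The gripper opens to 85 mm and grips with 20 to 120 N. Pads are 22 mm wide; open, the fingers measure 114 mm over their backs; the gripper's body (76 mm by 85 mm) begins 54 mm behind the grasp point. The pads swing forward as they close: fully open they stand 13 mm farther back than shut.
Start: joints at [-1.281, 0.332, -0.065, 1.46, 0.022, 1.35, -0.088], TCP at [192.314, 594.698, 231.338] pointing down, gripper open.
Joint ranges: [-2.6, 2.6], [-0.5, 2.12], [-1.47, 1.34], [0.16, 2.42], [-1.27, 4.41], [0.06, 2.06], [-2.6, 2.6]. Speed limits (rad/s): [2.22, 2.22, 2.79, 2.79, 3.14, 3.14, 3.14].

INTERFACE

Orientations are given as a unit quaternion [x, y, z, w].
In Python, from station import observe, camera, camera_model, hand_in gives the robot as it stands. The module is installed in compiled form; this text tells all that it offers.
- The arm moves only by the tool jog_arm, never from a script. Its argument "deltas" is a list of rows, each an object of numbers: "rx", "ry", "rz": the turn, a rotation vector about the world's x, y, z in rad; "tx", "ty", "tz": the shift along the world's x, y, z in m; "fingers": the opening, from -1 (shut) to 1 (fully open). A call has 1 to 20 rows; each row is the pose to reach, as a shift and turn from the pose commanded when the call began; what a row does not reach only later rows make up. A row lasts 1/12 s, in which the tool goes at most 41.7 mm and 7.16 degrees, less where a joint would pass 70% of its speed; a pose out of reach is approached as far as the arm can. A call with a gripper value outside its range is refused whole. The fingers move at their own pace and stop on an object; "newtons" is the grip in N (left out, the last holds). Time passes only in rows, so rows that repeat a pose let the fingers close. It gives the time, the measured TCP pose, the force, the opening and the grip force at its end, in the units of the state.
- observe(): the state, without advancing time (a new reading comes with each control period).
- camera(name): name is "scene" or "side" or "wrist"; returns the picture (400x640x3 uint8, red, green, blue); there is no depth.
- camera_model(name): a dict with "intrinsics" (3x3 intrinsics, pixels), "distortion" ([k1, k2, p1, p2, k3] as OpenCV has them; the pictures are not rectified), "R" (3x3) and "t" (3): a world point X has camera coordinates R X + t. Camera axes: x right, y down, z forward; pixel columns grow to the right and rows downward; lengths in mm; the calibration is good to about 2 mm. A picture is of the moment at which its call begins: read the wrist's pose just before it. camera_model takes no time and is no camera call; for the wrist camera it gives the pose at the moment of the call.
- hand_in(): hands the job in; it is judged then, once.
The state is a dict: "time": time; "qpos": joint angles; "joint_vel": joint speeds; "effort": joint torques, N m; "ee_pos": TCP position; "orientation": TCP orientation; "ft_force": force on the tool from outside, world axes, zero at the start; "torque": the same for the moment, N m; "finger_gap": finger opening in mm; "grasp_force": force on a finger pad.
Only numpy, scipy, OpenCV 4.12 (cv2) and the standard library are available. Lean on these libraries where they do the work, as an engineer would, in place of code of your own. Each camera call takes 0.05 s, during which the arm holds its last target. There are 200 camera calls.

TASK

Make up the two carving kits: lay the spoon blank and the thin sharpening stone in the oblong tray, and the bird blank and the knife in the square tray, each right way up, as it lies now, and flat on the tray's floor, nothing on top of anything else. The stone is partly under the carved panel: draw it out without shifting or lifting the panel. Leave the panel and the little offcut where they lie.

Things in the scene. Friction and masses are not known exactly. Their poses are not given: they have to be found in the camera images.
- spoon_blank: Loose flat sawn spoon blank of pale wood, 156 mm long, 18 mm thick: a straight handle 110 x 24 mm with a round bowl end 42 mm across. Origin on the underside, near the balance point, 24 mm wide there; x to the bowl end (handle end x = -80 mm, bowl centre +55, tip +76), y across, z up. Grip it across y at its origin.
- bird_blank: Loose roughed-out bird of pale wood: body 84 x 40 mm and 34 mm high, with a head block (28 x 30 mm) on top of one end up to 53 mm and a stubby tail at the other. Origin under the middle of the body; x runs along the body to the head end (head at x = +12 to +40 mm, body end +42 mm, tail end -65 mm), y across (40 mm wide), z up. Grip it across y at its origin.
- knife: Loose short carving knife lying flat, 130 mm long: wooden handle 85 mm long, 24 mm wide, 20 mm high, brass collar, thin steel blade. Origin on the underside of the handle at its middle; x runs along the knife to the blade (handle end x = -42 mm, blade tip x = +87 mm), y across the handle, z up. Grip it across y at its origin.
- stone: Loose thin grey sharpening stone, a plain bar 140 (x) x 28 (y) x 8 mm (z), 75 g, flat on the bench between the battens. Origin: middle of its underside. Its +x end is 50 to 72 mm under the panel and helps carry it; its -x end sticks out 68 to 90 mm towards the robot, to be taken there across the 28 mm by the fingertips, drawn 85 mm or so towards -x until clear, then lifted.
- panel: Loose carved panel of brown wood, 0.42 kg, 130 (x) x 190 (y) x 20 mm, rosette on top to 29 mm. Origin: middle of its underside, z up. It rests on the stone and on two fixed battens 8 mm high, 16 mm wide, along x, 75 mm either side of its middle, so its underside is 8 mm over the bench; with the stone gone it stays level on the battens. It must stay where it is.
- tray_long: Oblong open plywood tray for the spoon kit, fixed to the bench: outside 172 mm (x) by 240 mm (y, its long way), 18 mm high, walls and floor 6 mm thick. Origin at the middle of its underside; the inner floor, 160 x 228 mm, is 6 mm above it. Both things fit side by side, each lying along the tray's y.
- tray_square: Square open plywood tray for the bird kit, fixed to the bench: outside 176 x 176 mm, 18 mm high, walls and floor 6 mm thick. Origin at the middle of its underside; the inner floor, 164 x 164 mm, is 6 mm above it. Both things fit side by side.
- offcut: Small stepped offcut of pale wood, loose, 34 x 26 mm and 28 mm high, lying on the bench near the robot; it belongs to no kit and stays where it is. Origin at the middle of its underside.
Things that resemble listed ones, but are neither listed nor needed, are in the scene too. Leave any green look-alike of the tray_square alone. Several things have the shape of the knife; the one meant has the colours described above.

How it is judged:
By the outcome, as a careful person would: the job done as asked, in the order asked, and still so for the second after the job is handed in, with the robot touching nothing.
It also fails if it takes over 93 s, if anything falls off the work surface, if the arm or the gripper's body presses on something with over 40 N, if the wrist force passes 120 N, or if a joint passes its speed limit or range.

## Working session

There is one attempt and no reset: what is moved stays moved. The work goes in short steps, Python scripts to look and compute and a tool call to move; the robot and the scene stay as the last step left them, time stands still between calls to the robot, and variables do not carry over. Pictures are saved under pics/ and viewed, at most 17 in all, crops included, and the job is handed in when it is done.

Besides the shell and the picture viewer there is one more tool, called by a JSON object that holds its "op" and its "data". jog_arm: Moves the arm, as the interface text tells. Its arguments: {"type":"object","properties":{"deltas":{"type":"array"},"newtons":{"type":"number"}},"required":["deltas"]}

```bash
mkdir -p pics; cat > h.py <<'E'
import numpy as np, cv2
from station import observe, camera, camera_model, hand_in
def snap(n,f):
    m=camera_model(n); im=camera(n); cv2.imwrite(f'pics/{f}.png',im[:,:,::-1]); np.savez(f'pics/{f}.npz',im=im,K=m['intrinsics'],d=m['distortion'],R=m['R'],t=m['t']); return im
def ray(f,uv):
    m=np.load(f'pics/{f}.npz'); p=cv2.undistortPoints(np.array(uv,float).reshape(-1,1,2),m['K'],m['d'])[:,0]
    d=np.c_[p,np.ones(len(p))]@m['R']; return -m['R'].T@m['t'],d
def onz(f,uv,z):
    c,d=ray(f,uv); return c+d*((z-c[2])/d[:,2])[:,None]
def proj(f,X):
    m=np.load(f'pics/{f}.npz'); return cv2.projectPoints(np.array(X,float).reshape(-1,1,3),cv2.Rodrigues(m['R'])[0],m['t'].astype(float).reshape(3,1),m['K'],m['d'])[0][:,0]
E
python3 - <<'E'
from h import *
print(observe())
a=snap('scene','s0');b=snap('side','d0');c=snap('wrist','w0')
for f in('s0','d0','w0'):
    m=np.load(f'pics/{f}.npz');print(f,-m['R'].T@m['t'],m['R'][2])
E
```

```text
{'time': 0.0, 'qpos': array([-1.28057556,  0.33287882, -0.06468857,  1.46093759,  0.02163126,
        1.34989599, -0.08850377]), 'joint_vel': array([ 3.39593137e-04, -1.32838841e-03, -1.39395423e-03, -3.48808564e-04,
       -9.34906098e-05, -1.46923148e-03, -1.67603169e-03]), 'effort': array([ 3.10881924e-04, -6.25451732e+01,  4.93465690e-02, -3.91606164e+01,
        1.62673707e-02,  9.86377301e-03, -2.16138011e-05]), 'ee_pos': array([192.24680847, 594.30745386, 230.51335425]), 'orientation': array([ 1.55766858e-01,  9.87793591e-01, -7.09082940e-04, -6.12618508e-05]), 'ft_force': array([-0.62883065, -0.24765164,  0.09461434]), 'torque': array([-0.01821273, -0.03143401,  0.03277174]), 'grasp_force': 0.0, 'finger_gap': 85.45356877186117}
s0 [ 909.28073092 -877.27906618  868.2095289 ] [-0.35700376  0.7004367  -0.61801031]
d0 [-460.35135623 1125.62584965  870.97881686] [ 0.53617231 -0.66224561 -0.52340234]
w0 [116.35541686 618.84003422 372.40071039] [ 0.29435116 -0.09647239 -0.95081569]
```

View pics/s0.png

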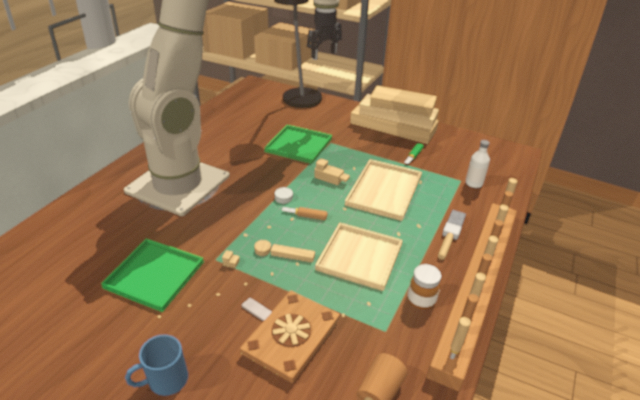

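View pics/d0.png

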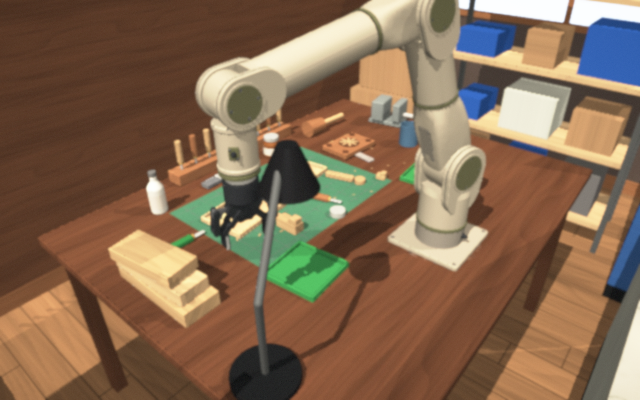

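The scene picture shows the bird at (330,173), knife candidates at (305,213) with orange handle, (415,155) with green handle and a chisel-like tool at (453,235). The spoon is at (285,252), stone (256,310), panel (290,335), offcut (231,260) and the pale trays are at (384,188) and (360,255). I'll enlarge the middle to confirm.

```bash
python3 - <<'E'
from h import *
im=cv2.imread('pics/s0.png')
cv2.imwrite('pics/c0.png',cv2.resize(im[130:380,210:470],None,fx=3,fy=2.4,interpolation=cv2.INTER_CUBIC)[:600,:800])
pts={'bird':(330,173),'knife':(311,213),'blade':(285,211),'spoonbowl':(262,248),'spoonend':(313,255),'stone':(256,310),'panel':(290,335),'offcut':(231,260),'t1':(384,188),'t2':(360,255),'gk':(415,155),'tool':(453,235),'cup':(284,196),'lamp':(301,98),'wood':(395,130)}
for k,v in pts.items(): print(k,onz('s0',[v],10)[0].round())
t1=[(374,161),(422,174),(404,217),(345,202)]; t2=[(335,226),(403,240),(384,287),(316,265)]
print(onz('s0',t1,18).round(),onz('s0',t2,18).round())
E
```

```text
bird [387. 268.  10.]
knife [429.  63.  10.]
blade [361.  35.  10.]
spoonbowl [ 386. -125.   10.]
spoonend [512. -83.  10.]
stone [ 483. -303.   10.]
panel [ 584. -326.   10.]
offcut [ 342. -200.   10.]
t1 [565. 278.  10.]
t2 [617. -25.  10.]
gk [588. 506.  10.]
tool [808. 168.  10.]
cup [323.  94.  10.]
lamp [ 51. 689.  10.]
wood [471. 633.  10.]
[[486. 390.  18.]
 [646. 397.  18.]
 [667. 166.  18.]
 [495. 147.  18.]] [[ 516.   37.   18.]
 [ 697.   74.   18.]
 [ 713. -105.   18.]
 [ 539. -118.   18.]]
```

View pics/c0.png

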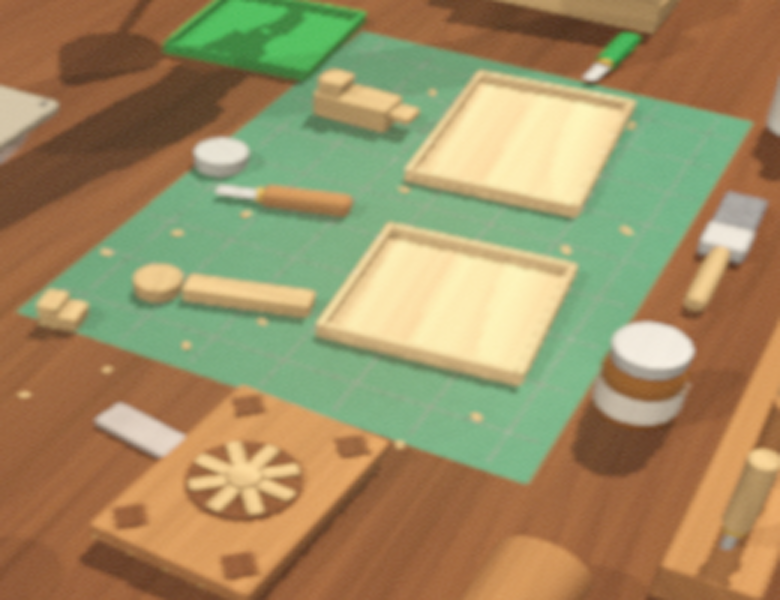

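View pics/w0.png

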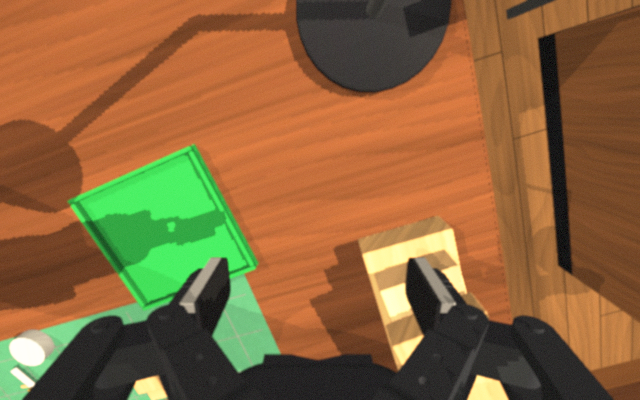

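The crop shows three knife-shaped things. The orange-wood handle with brass collar and steel blade at scene px (305,213) fits the description. The green-handled one at (415,155) and the pale chisel in the rack at (458,335) do not. The wide tool at (453,235) isn't a knife. The far tray (384,188) is the oblong one and the near pale tray (360,255) is the square one. I'll move above the middle for a close look.

{"op": "jog_arm", "data": {"deltas": [{"tx": 0.1, "ty": -0.2, "tz": 0.1, "rz": -1.2, "fingers": 1}, {"tx": 0.1, "ty": -0.2, "tz": 0.1, "rz": -1.2}, {"tx": 0.1, "ty": -0.2, "tz": 0.1, "rz": -1.2}, {"tx": 0.1, "ty": -0.2, "tz": 0.1, "rz": -1.2}, {"tx": 0.1, "ty": -0.2, "tz": 0.1, "rz": -1.2}, {"tx": 0.25, "ty": -0.54, "tz": 0.2, "rz": -2.5}, {"tx": 0.25, "ty": -0.54, "tz": 0.2, "rz": -2.5}, {"tx": 0.25, "ty": -0.54, "tz": 0.2, "rz": -2.5}, {"tx": 0.25, "ty": -0.54, "tz": 0.2, "rz": -2.5}, {"tx": 0.25, "ty": -0.54, "tz": 0.2, "rz": -2.5}, {"tx": 0.25, "ty": -0.54, "tz": 0.2, "rz": -2.5}, {"tx": 0.25, "ty": -0.54, "tz": 0.2, "rz": -2.5}, {"tx": 0.25, "ty": -0.54, "tz": 0.2, "rz": -2.5}, {"tx": 0.25, "ty": -0.54, "tz": 0.2, "rz": -2.5}, {"tx": 0.25, "ty": -0.54, "tz": 0.2, "rz": -2.5}, {"tx": 0.25, "ty": -0.54, "tz": 0.2, "rz": -2.5}, {"tx": 0.25, "ty": -0.54, "tz": 0.2, "rz": -2.5}, {"tx": 0.25, "ty": -0.54, "tz": 0.2, "rz": -2.5}, {"tx": 0.25, "ty": -0.54, "tz": 0.2, "rz": -2.5}, {"tx": 0.25, "ty": -0.54, "tz": 0.2, "rz": -2.5}]}}

```text
invalid input at $.deltas[0]: expected keys rx, ry, rz, tx, ty, tz, fingers
```

```bash
python3 - <<'E'
from h import *
o=observe();print(o['time'],o['ee_pos'],o['orientation'],o['qpos'].round(2))
snap('wrist','w1');snap('scene','s1')
m=np.load('pics/w1.npz');print(-m['R'].T@m['t'],m['R'][2],onz('w1',[(0,0),(639,0),(639,399),(0,399)],0).round())
E
```

```text
0.15 [192.23790233 594.41104589 230.70622253] [ 1.55737349e-01  9.87798353e-01 -5.36462711e-04 -6.98658210e-05] [-1.28  0.33 -0.06  1.46  0.02  1.35 -0.09]
[116.36254355 618.86716576 372.51334837] [ 0.29440055 -0.0962825  -0.95081965] [[-90. 324.   0.]
 [122. 981.   0.]
 [732. 987.   0.]
 [404. -36.   0.]]
```

View pics/w1.png

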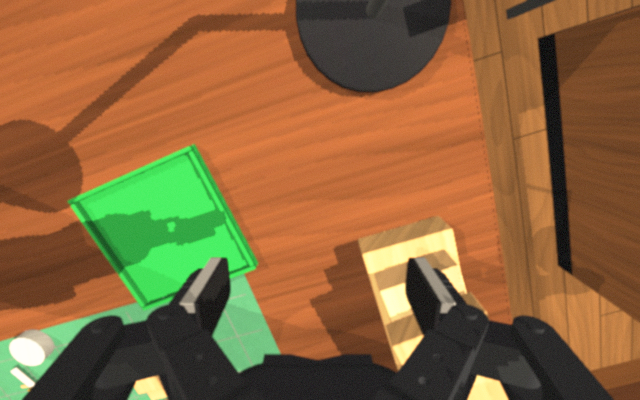

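Every row needs all the keys. The picture is unchanged: no move happened.

{"op": "jog_arm", "data": {"deltas": [{"rx": 0, "ry": 0, "tx": 0.1, "ty": -0.2, "tz": 0.1, "rz": -1.2, "fingers": 1}, {"rx": 0, "ry": 0, "tx": 0.1, "ty": -0.2, "tz": 0.1, "rz": -1.2, "fingers": 1}, {"rx": 0, "ry": 0, "tx": 0.1, "ty": -0.2, "tz": 0.1, "rz": -1.2, "fingers": 1}, {"rx": 0, "ry": 0, "tx": 0.1, "ty": -0.2, "tz": 0.1, "rz": -1.2, "fingers": 1}, {"rx": 0, "ry": 0, "tx": 0.1, "ty": -0.2, "tz": 0.1, "rz": -1.2, "fingers": 1}, {"rx": 0, "ry": 0, "tx": 0.25, "ty": -0.54, "tz": 0.2, "rz": -2.5, "fingers": 1}, {"rx": 0, "ry": 0, "tx": 0.25, "ty": -0.54, "tz": 0.2, "rz": -2.5, "fingers": 1}, {"rx": 0, "ry": 0, "tx": 0.25, "ty": -0.54, "tz": 0.2, "rz": -2.5, "fingers": 1}, {"rx": 0, "ry": 0, "tx": 0.25, "ty": -0.54, "tz": 0.2, "rz": -2.5, "fingers": 1}, {"rx": 0, "ry": 0, "tx": 0.25, "ty": -0.54, "tz": 0.2, "rz": -2.5, "fingers": 1}, {"rx": 0, "ry": 0, "tx": 0.25, "ty": -0.54, "tz": 0.2, "rz": -2.5, "fingers": 1}, {"rx": 0, "ry": 0, "tx": 0.25, "ty": -0.54, "tz": 0.2, "rz": -2.5, "fingers": 1}, {"rx": 0, "ry": 0, "tx": 0.25, "ty": -0.54, "tz": 0.2, "rz": -2.5, "fingers": 1}, {"rx": 0, "ry": 0, "tx": 0.25, "ty": -0.54, "tz": 0.2, "rz": -2.5, "fingers": 1}, {"rx": 0, "ry": 0, "tx": 0.25, "ty": -0.54, "tz": 0.2, "rz": -2.5, "fingers": 1}, {"rx": 0, "ry": 0, "tx": 0.25, "ty": -0.54, "tz": 0.2, "rz": -2.5, "fingers": 1}, {"rx": 0, "ry": 0, "tx": 0.25, "ty": -0.54, "tz": 0.2, "rz": -2.5, "fingers": 1}, {"rx": 0, "ry": 0, "tx": 0.25, "ty": -0.54, "tz": 0.2, "rz": -2.5, "fingers": 1}, {"rx": 0, "ry": 0, "tx": 0.25, "ty": -0.54, "tz": 0.2, "rz": -2.5, "fingers": 1}, {"rx": 0, "ry": 0, "tx": 0.25, "ty": -0.54, "tz": 0.2, "rz": -2.5, "fingers": 1}]}}

```text
time: 1.92
ee_pos: [442.3, 54.6, 431.3]
orientation: [0.987, 0.16, 0.0, -0.0]
ft_force: [0.7, -1.1, -0.8]
finger_gap: 85.2
grasp_force: 0.0
```

```bash
python3 - <<'E'
from h import *
o=observe();print(o['time'],o['ee_pos'],o['orientation'],o['qpos'].round(2))
snap('wrist','w2')
m=np.load('pics/w2.npz');print(-m['R'].T@m['t'],m['R'][2],onz('w2',[(0,0),(639,0),(639,399),(0,399)],0).round())
E
```

```text
1.9167 [442.26502077  54.57235535 431.33303727] [ 9.87038698e-01  1.60482421e-01  1.95988124e-05 -1.68438059e-05] [-0.7  -0.13  0.42  1.54  0.05  1.72 -1.52]
[517.75141859  79.58602425 573.1451993 ] [-0.29538376 -0.09865565 -0.95027128] [[ 503.  631.    0.]
 [ 840. -375.    0.]
 [  89. -944.    0.]
 [-438.  628.    0.]]
```

View pics/w2.png

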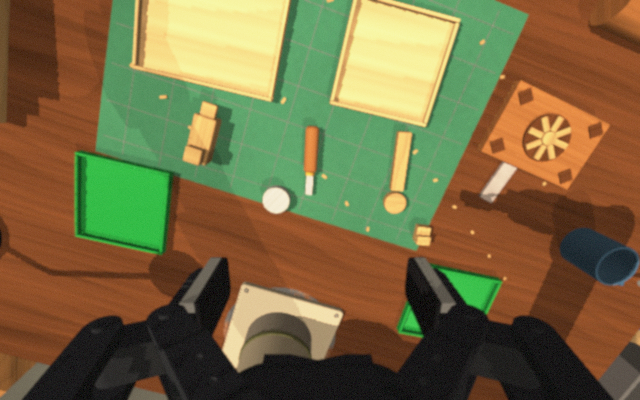

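The picture shows the whole job: bird (200,135), knife (311,160), spoon from bowl (395,203) to handle end (404,132), stone (498,183), panel (548,135), long tray (212,40), square tray (397,60) and offcut (424,236). I'll measure these by mask.

```bash
cat > m.py <<'E'
from h import *
def blob(f,box,cond,z):
    im=np.load(f'pics/{f}.npz')['im'];u0,v0,u1,v1=box
    h=cv2.cvtColor(im,cv2.COLOR_RGB2HSV).astype(int)[v0:v1,u0:u1]
    mk=cond(h[...,0],h[...,1],h[...,2]).astype(np.uint8)
    c=max(cv2.findContours(mk,0,cv2.CHAIN_APPROX_NONE)[0],key=cv2.contourArea)[:,0]+[u0,v0]
    P=onz(f,c,z)[:,:2]; r=cv2.minAreaRect(P.astype(np.float32))
    return P,r
def show(n,f,box,cond,z):
    P,r=blob(f,box,cond,z); print(n,len(P),np.round(r[0]),np.round(r[1]),'ang',round(r[2],1),cv2.boxPoints(r).round().tolist()); return P
wood=lambda h,s,v:(h<32)&(s>40)&(v>110)
E
python3 - <<'E'
from m import *
show('spoon','w2',(375,125,418,220),wood,18)
show('knifehandle','w2',(298,120,325,174),lambda h,s,v:(h<18)&(s>110)&(v>90),15)
show('knife blade','w2',(298,170,322,200),lambda h,s,v:(s<60)&(v>120),5)
show('bird','w2',(180,95,225,170),wood,34)
show('stone','w2',(476,158,522,206),lambda h,s,v:(s<75)&(v>110),8)
show('panel','w2',(475,75,615,195),lambda h,s,v:(h<18)&(s>110)&(v>150),28)
show('sq','w2',(325,0,465,130),wood,18)
im=np.load('pics/w2.npz')['im'];h=cv2.cvtColor(im,cv2.COLOR_RGB2HSV)
print(h[183,490:508:4].tolist(),h[165,505:520:4].tolist())
c=np.hstack([cv2.resize(im[0:130,120:470],None,fx=2.2,fy=2.2,interpolation=2)]);
d=cv2.resize(im[70:210,380:620],None,fx=2,fy=2,interpolation=2); e=cv2.resize(im[90:220,170:330],None,fx=2,fy=2,interpolation=2)
o=np.zeros((580,800,3),np.uint8);o[:286,:770]=c;o[290:570,:480]=d;o[290:550,480:800]=e
cv2.imwrite('pics/c2.png',o[:,:,::-1])
E
```

```text
spoon 191 [ 440. -102.] [156.  45.] ang 19.0 [[359.0, -106.0], [374.0, -148.0], [521.0, -98.0], [507.0, -55.0]]
knifehandle 105 [432.  63.] [84. 23.] ang 15.2 [[388.0, 64.0], [395.0, 41.0], [475.0, 63.0], [469.0, 86.0]]
knife blade 46 [362.  45.] [36. 15.] ang 17.8 [[343.0, 46.0], [348.0, 32.0], [382.0, 43.0], [377.0, 57.0]]
bird 157 [400. 255.] [ 46. 113.] ang 88.0 [[343.0, 234.0], [456.0, 230.0], [457.0, 276.0], [344.0, 280.0]]
stone 90 [ 486. -294.] [31. 76.] ang 80.7 [[445.0, -303.0], [521.0, -315.0], [526.0, -285.0], [450.0, -272.0]]
panel 679 [ 587. -347.] [173. 258.] ang 5.7 [[488.0, -228.0], [513.0, -484.0], [686.0, -467.0], [660.0, -210.0]]
sq 411 [614. -21.] [177. 178.] ang 5.5 [[517.0, 59.0], [534.0, -118.0], [711.0, -101.0], [694.0, 76.0]]
[[14, 60, 226], [17, 56, 236], [18, 56, 238], [18, 54, 240], [11, 106, 178]] [[18, 50, 242], [15, 65, 232], [12, 143, 202], [13, 178, 223]]
```

View pics/c2.png

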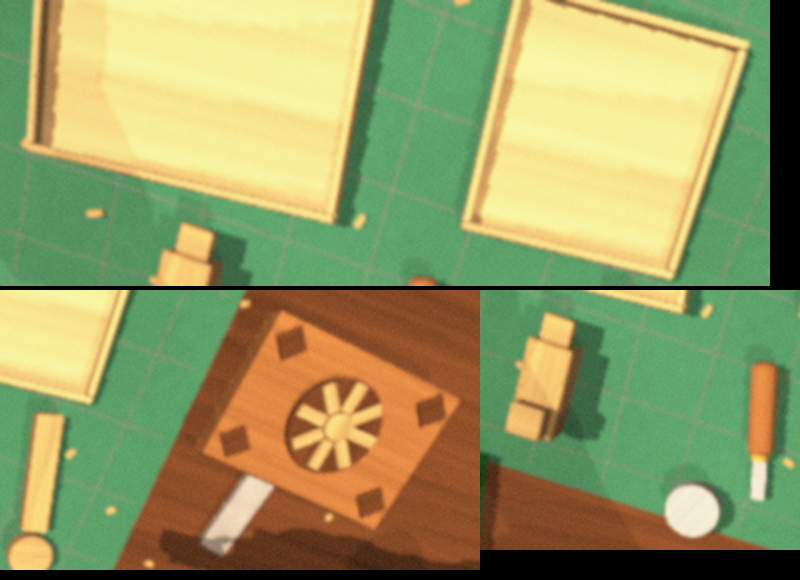

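The crop confirms the knife: orange handle, brass collar, steel blade at crop (760,430). It also shows the stone's free end at crop (225,520), panel corners at crop (280,310), (460,400), (375,528), (203,452), and the bird's head toward the robot at crop (530,420). Next I grasp the spoon.

{"op": "jog_arm", "data": {"deltas": [{"rx": 0, "ry": 0, "rz": 0.01, "tx": -0.004, "ty": -0.157, "tz": -0.25, "fingers": 1}, {"rx": 0, "ry": 0, "rz": 0.01, "tx": -0.004, "ty": -0.157, "tz": -0.25, "fingers": 1}, {"rx": 0, "ry": 0, "rz": 0.01, "tx": -0.004, "ty": -0.157, "tz": -0.25, "fingers": 1}, {"rx": 0, "ry": 0, "rz": 0.01, "tx": -0.004, "ty": -0.157, "tz": -0.25, "fingers": 1}, {"rx": 0, "ry": 0, "rz": 0.01, "tx": -0.004, "ty": -0.157, "tz": -0.25, "fingers": 1}, {"rx": 0, "ry": 0, "rz": 0.01, "tx": -0.004, "ty": -0.157, "tz": -0.25, "fingers": 1}, {"rx": 0, "ry": 0, "rz": 0.01, "tx": -0.004, "ty": -0.157, "tz": -0.25, "fingers": 1}, {"rx": 0, "ry": 0, "rz": 0.01, "tx": -0.004, "ty": -0.157, "tz": -0.25, "fingers": 1}, {"rx": 0, "ry": 0, "rz": 0.01, "tx": -0.004, "ty": -0.157, "tz": -0.3, "fingers": 1}, {"rx": 0, "ry": 0, "rz": 0.01, "tx": -0.004, "ty": -0.157, "tz": -0.34, "fingers": 1}, {"rx": 0, "ry": 0, "rz": 0.01, "tx": -0.004, "ty": -0.157, "tz": -0.37, "fingers": 1}, {"rx": 0, "ry": 0, "rz": 0.01, "tx": -0.004, "ty": -0.157, "tz": -0.4, "fingers": 1}, {"rx": 0, "ry": 0, "rz": 0.01, "tx": -0.004, "ty": -0.157, "tz": -0.42, "fingers": 1}, {"rx": 0, "ry": 0, "rz": 0.01, "tx": -0.004, "ty": -0.157, "tz": -0.427, "fingers": 1}, {"rx": 0, "ry": 0, "rz": 0.01, "tx": -0.004, "ty": -0.157, "tz": -0.427, "fingers": -1}, {"rx": 0, "ry": 0, "rz": 0.01, "tx": -0.004, "ty": -0.157, "tz": -0.427, "fingers": -1}, {"rx": 0, "ry": 0, "rz": 0.01, "tx": -0.004, "ty": -0.157, "tz": -0.427, "fingers": -1}, {"rx": 0, "ry": 0, "rz": 0.01, "tx": -0.004, "ty": -0.157, "tz": -0.427, "fingers": -1}, {"rx": 0, "ry": 0, "rz": 0.01, "tx": -0.004, "ty": -0.157, "tz": -0.427, "fingers": -1}, {"rx": 0, "ry": 0, "rz": 0.01, "tx": -0.004, "ty": -0.157, "tz": -0.427, "fingers": -1}], "newtons": 40}}

```text
time: 3.63
ee_pos: [439.5, -102.2, 5.6]
orientation: [0.986, 0.169, 0.001, -0.0]
ft_force: [-2.6, 0.7, 10.6]
finger_gap: 23.1
grasp_force: 38.5
```

```bash
python3 - <<'E'
from h import *
print('long bl,br',onz('w2',[(130,67),(272,100),(137,0),(290,0)],18).round())
q=onz('w2',[(520,80),(610,125),(567.5,189),(481.5,151)],28);print('panel',q.round(),q.mean(0))
print('offcut',onz('w2',[(424,236)],14).round())
print(observe()['ee_pos'])
E
```

```text
long bl,br [[468. 396.  18.]
 [492. 154.  18.]
 [571. 400.  18.]
 [647. 169.  18.]]
panel [[ 657. -232.   28.]
 [ 644. -422.   28.]
 [ 517. -415.   28.]
 [ 529. -226.   28.]] [ 586.70224721 -323.7938492    28.        ]
offcut [[ 340. -205.   14.]]
[ 439.46218107 -102.20756286    5.63624892]
```

Spoon gripped with a gap of 23 mm. I carry it to the oblong tray.

{"op": "jog_arm", "data": {"deltas": [{"rx": 0, "ry": 0, "rz": 0, "tx": 0, "ty": 0, "tz": 0.03, "fingers": -1}, {"rx": 0, "ry": 0, "rz": 0, "tx": 0, "ty": 0, "tz": 0.07, "fingers": -1}, {"rx": 0, "ry": 0, "rz": 0, "tx": 0, "ty": 0, "tz": 0.1, "fingers": -1}, {"rx": 0, "ry": 0, "rz": 0.1, "tx": 0.007, "ty": 0.03, "tz": 0.1, "fingers": -1}, {"rx": 0, "ry": 0, "rz": 0.2, "tx": 0.015, "ty": 0.06, "tz": 0.1, "fingers": -1}, {"rx": 0, "ry": 0, "rz": 0.32, "tx": 0.024, "ty": 0.1, "tz": 0.1, "fingers": -1}, {"rx": 0, "ry": 0, "rz": 0.44, "tx": 0.033, "ty": 0.14, "tz": 0.1, "fingers": -1}, {"rx": 0, "ry": 0, "rz": 0.56, "tx": 0.042, "ty": 0.18, "tz": 0.1, "fingers": -1}, {"rx": 0, "ry": 0, "rz": 0.68, "tx": 0.052, "ty": 0.22, "tz": 0.1, "fingers": -1}, {"rx": 0, "ry": 0, "rz": 0.8, "tx": 0.062, "ty": 0.26, "tz": 0.1, "fingers": -1}, {"rx": 0, "ry": 0, "rz": 0.92, "tx": 0.072, "ty": 0.3, "tz": 0.1, "fingers": -1}, {"rx": 0, "ry": 0, "rz": 1.04, "tx": 0.081, "ty": 0.335, "tz": 0.1, "fingers": -1}, {"rx": 0, "ry": 0, "rz": 1.16, "tx": 0.088, "ty": 0.36, "tz": 0.1, "fingers": -1}, {"rx": 0, "ry": 0, "rz": 1.28, "tx": 0.09, "ty": 0.375, "tz": 0.1, "fingers": -1}, {"rx": 0, "ry": 0, "rz": 1.337, "tx": 0.09, "ty": 0.379, "tz": 0.1, "fingers": -1}, {"rx": 0, "ry": 0, "rz": 1.337, "tx": 0.09, "ty": 0.379, "tz": 0.1, "fingers": -1}]}}

```text
time: 4.97
ee_pos: [528.1, 278.5, 104.6]
orientation: [0.667, 0.745, 0.0, -0.0]
ft_force: [-0.1, 0.6, -0.3]
finger_gap: 22.8
grasp_force: 40.3
```

```bash
python3 - <<'E'
from h import *
o=observe();print(o['ee_pos'],o['orientation'],o['finger_gap'],o['qpos'].round(2))
snap('wrist','w3')
m=np.load('pics/w3.npz')
# predicted tray corners from estimate
a=np.radians(5.6);R=np.array([[np.cos(a),-np.sin(a)],[np.sin(a),np.cos(a)]])
X=np.array([[x,y] for x,y in((-86,-120),(86,-120),(86,120),(-86,120))])@R.T+[567,281]
p=proj('w3',np.c_[X,np.full(4,18)]);print(p.round())
im=cv2.imread('pics/w3.png');cv2.polylines(im,[p.astype(int)],True,(0,0,255),1);cv2.imwrite('pics/w3b.png',im)
E
```

```text
[528.05240376 278.4829248  104.57284661] [ 6.67073859e-01  7.44991524e-01  3.07332227e-04 -4.76392560e-05] 22.796387233694844 [-0.82  0.38  0.32  1.7  -0.13  1.08 -0.35]
[[264. 330.]
 [452. 332.]
 [504.  43.]
 [250.  38.]]
```

View pics/w3b.png

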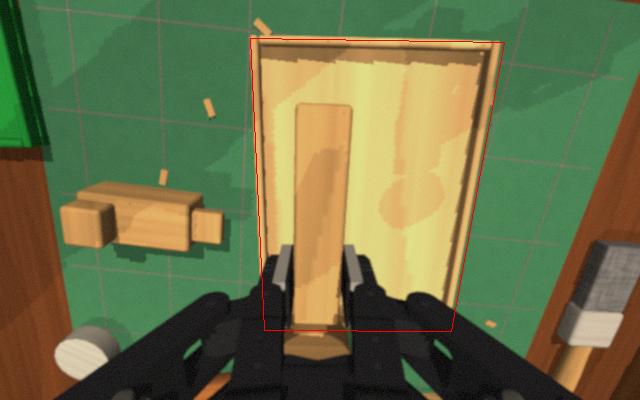

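The red outline of the estimated tray fits the picture at (250,38), (504,43), and the spoon hangs parallel to the walls. I lower and release.

{"op": "jog_arm", "data": {"deltas": [{"rx": 0, "ry": 0, "rz": 0, "tx": 0, "ty": -0.001, "tz": -0.035, "fingers": -1}, {"rx": 0, "ry": 0, "rz": 0, "tx": 0, "ty": -0.001, "tz": -0.065, "fingers": -1}, {"rx": 0, "ry": 0, "rz": 0, "tx": 0, "ty": -0.001, "tz": -0.082, "fingers": -1}, {"rx": 0, "ry": 0, "rz": 0, "tx": 0, "ty": -0.001, "tz": -0.091, "fingers": -1}, {"rx": 0, "ry": 0, "rz": 0, "tx": 0, "ty": -0.001, "tz": -0.092, "fingers": -1}, {"rx": 0, "ry": 0, "rz": 0, "tx": 0, "ty": -0.001, "tz": -0.092, "fingers": -1}, {"rx": 0, "ry": 0, "rz": 0, "tx": 0, "ty": -0.001, "tz": -0.092, "fingers": -0.1}, {"rx": 0, "ry": 0, "rz": 0, "tx": 0, "ty": -0.001, "tz": -0.092, "fingers": -0.1}, {"rx": 0, "ry": 0, "rz": 0, "tx": 0, "ty": -0.001, "tz": -0.092, "fingers": -0.1}, {"rx": 0, "ry": 0, "rz": 0, "tx": 0, "ty": -0.001, "tz": -0.07, "fingers": -0.1}, {"rx": 0, "ry": 0, "rz": 0, "tx": 0, "ty": -0.001, "tz": -0.03, "fingers": -0.1}, {"rx": 0, "ry": 0, "rz": 0, "tx": 0, "ty": -0.001, "tz": 0.01, "fingers": 0.2}]}}

```text
time: 6.02
ee_pos: [527.5, 275.1, 115.0]
orientation: [0.669, 0.743, -0.001, -0.0]
ft_force: [1.5, 0.3, 0.1]
finger_gap: 49.4
grasp_force: 0.0
```

{"op": "jog_arm", "data": {"deltas": [{"rx": 0, "ry": 0, "rz": -0.1, "tx": -0.01, "ty": -0.02, "tz": 0.04, "fingers": 1}, {"rx": 0, "ry": 0, "rz": -0.2, "tx": -0.02, "ty": -0.05, "tz": 0.07, "fingers": 1}, {"rx": 0, "ry": 0, "rz": -1.83, "tx": -0.078, "ty": -0.566, "tz": 0.09, "fingers": 1}, {"rx": 0, "ry": 0, "rz": -1.83, "tx": -0.078, "ty": -0.566, "tz": 0.09, "fingers": 1}, {"rx": 0, "ry": 0, "rz": -1.83, "tx": -0.078, "ty": -0.566, "tz": 0.09, "fingers": 1}, {"rx": 0, "ry": 0, "rz": -1.83, "tx": -0.078, "ty": -0.566, "tz": 0.09, "fingers": 1}, {"rx": 0, "ry": 0, "rz": -1.83, "tx": -0.078, "ty": -0.566, "tz": 0.09, "fingers": 1}, {"rx": 0, "ry": 0, "rz": -1.83, "tx": -0.078, "ty": -0.566, "tz": 0.09, "fingers": 1}, {"rx": 0, "ry": 0, "rz": -1.83, "tx": -0.078, "ty": -0.566, "tz": 0.09, "fingers": 1}, {"rx": 0, "ry": 0, "rz": -1.83, "tx": -0.078, "ty": -0.566, "tz": 0.09, "fingers": 1}, {"rx": 0, "ry": 0, "rz": -1.83, "tx": -0.078, "ty": -0.566, "tz": 0.09, "fingers": 1}, {"rx": 0, "ry": 0, "rz": -1.83, "tx": -0.078, "ty": -0.566, "tz": 0.09, "fingers": 1}, {"rx": 0, "ry": 0, "rz": -1.83, "tx": -0.078, "ty": -0.566, "tz": 0.09, "fingers": 1}, {"rx": 0, "ry": 0, "rz": -1.83, "tx": -0.078, "ty": -0.566, "tz": 0.09, "fingers": 1}, {"rx": 0, "ry": 0, "rz": -1.83, "tx": -0.078, "ty": -0.566, "tz": 0.09, "fingers": 1}, {"rx": 0, "ry": 0, "rz": -1.83, "tx": -0.078, "ty": -0.566, "tz": 0.09, "fingers": 1}, {"rx": 0, "ry": 0, "rz": -1.83, "tx": -0.078, "ty": -0.566, "tz": 0.09, "fingers": 1}, {"rx": 0, "ry": 0, "rz": -1.83, "tx": -0.078, "ty": -0.566, "tz": 0.09, "fingers": 1}, {"rx": 0, "ry": 0, "rz": -1.83, "tx": -0.078, "ty": -0.566, "tz": 0.09, "fingers": 1}, {"rx": 0, "ry": 0, "rz": -1.83, "tx": -0.078, "ty": -0.566, "tz": 0.09, "fingers": 1}]}}

```text
time: 7.68
ee_pos: [450.8, -289.0, 204.4]
orientation: [0.997, -0.076, 0.0, -0.0]
ft_force: [-0.1, -0.3, 0.1]
finger_gap: 85.2
grasp_force: 0.0
```

```bash
python3 - <<'E'
from m import *
o=observe();print(o['ee_pos'],o['orientation'],o['qpos'].round(2))
snap('wrist','w4')
E
```

```text
[ 450.84184524 -289.0143627   204.38087024] [ 9.97142018e-01 -7.55489007e-02  1.88238872e-04 -3.51246358e-04] [-0.32  0.2   0.92  1.77 -0.16  1.25 -1.08]
```

View pics/w4.png

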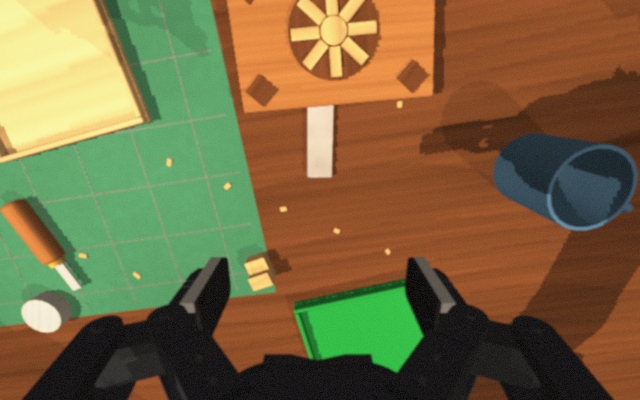

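The stone runs from (320,105) at the panel's edge to its free end at (320,178). The panel's near edge is at row 103, the offcut at (258,272) and a mug at (560,180) is clear of the work.

```bash
python3 - <<'E'
from m import *
P=show('stone','w4',(295,108,345,190),lambda h,s,v:(s<90)&(v>120),8)
print(onz('w4',[(307,177.5),(333,177.5),(309,106),(333,106),(320,178)],8).round(1))
print('panel corners',onz('w4',[(243,111),(435,95)],28).round(1),'offcut',onz('w4',[(258,268)],20).round())
E
```

```text
stone 185 [ 484. -297.] [28. 75.] ang 80.8 [[444.0, -305.0], [519.0, -317.0], [523.0, -289.0], [449.0, -277.0]]
[[ 448.1 -277.     8. ]
 [ 443.7 -306.2    8. ]
 [ 524.6 -291.5    8. ]
 [ 520.8 -316.6    8. ]
 [ 445.3 -291.5    8. ]]
panel corners [[ 530.1 -226.    28. ]
 [ 516.8 -416.8   28. ]] offcut [[ 349. -201.   20.]]
```

{"op": "jog_arm", "data": {"deltas": [{"rx": 0, "ry": 0, "rz": -0.008, "tx": 0.026, "ty": -0.006, "tz": -0.04, "fingers": 1}, {"rx": 0, "ry": 0, "rz": -0.008, "tx": 0.026, "ty": -0.006, "tz": -0.08, "fingers": 1}, {"rx": 0, "ry": 0, "rz": -0.008, "tx": 0.026, "ty": -0.006, "tz": -0.12, "fingers": 0.2}, {"rx": 0, "ry": 0, "rz": -0.008, "tx": 0.026, "ty": -0.006, "tz": -0.15, "fingers": 0.2}, {"rx": 0, "ry": 0, "rz": -0.008, "tx": 0.026, "ty": -0.006, "tz": -0.18, "fingers": 0.2}, {"rx": 0, "ry": 0, "rz": -0.008, "tx": 0.026, "ty": -0.006, "tz": -0.195, "fingers": 0.2}, {"rx": 0, "ry": 0, "rz": -0.008, "tx": 0.026, "ty": -0.006, "tz": -0.202, "fingers": 0.2}, {"rx": 0, "ry": 0, "rz": -0.008, "tx": 0.026, "ty": -0.006, "tz": -0.202, "fingers": 0.2}, {"rx": 0, "ry": 0, "rz": -0.008, "tx": 0.026, "ty": -0.006, "tz": -0.202, "fingers": -1}, {"rx": 0, "ry": 0, "rz": -0.008, "tx": 0.026, "ty": -0.006, "tz": -0.202, "fingers": -1}, {"rx": 0, "ry": 0, "rz": -0.008, "tx": 0.026, "ty": -0.006, "tz": -0.202, "fingers": -1}, {"rx": 0, "ry": 0, "rz": -0.008, "tx": 0.026, "ty": -0.006, "tz": -0.202, "fingers": -1}, {"rx": 0, "ry": 0, "rz": -0.008, "tx": 0.026, "ty": -0.006, "tz": -0.202, "fingers": -1}], "newtons": 40}}

```text
time: 8.82
ee_pos: [477.5, -296.6, 4.0]
orientation: [0.997, -0.081, 0.001, 0.0]
ft_force: [-1.2, 1.6, 8.2]
finger_gap: 26.1
grasp_force: 39.7
```

{"op": "jog_arm", "data": {"deltas": [{"rx": 0, "ry": 0, "rz": 0, "tx": -0.005, "ty": 0.001, "tz": 0, "fingers": -1}, {"rx": 0, "ry": 0, "rz": 0, "tx": -0.013, "ty": 0.002, "tz": 0, "fingers": -1}, {"rx": 0, "ry": 0, "rz": 0, "tx": -0.022, "ty": 0.0035, "tz": 0, "fingers": -1}, {"rx": 0, "ry": 0, "rz": 0, "tx": -0.031, "ty": 0.005, "tz": 0, "fingers": -1}, {"rx": 0, "ry": 0, "rz": 0, "tx": -0.04, "ty": 0.0065, "tz": 0, "fingers": -1}, {"rx": 0, "ry": 0, "rz": 0, "tx": -0.049, "ty": 0.008, "tz": 0, "fingers": -1}, {"rx": 0, "ry": 0, "rz": 0, "tx": -0.058, "ty": 0.0095, "tz": 0, "fingers": -1}, {"rx": 0, "ry": 0, "rz": 0, "tx": -0.067, "ty": 0.011, "tz": 0, "fingers": -1}, {"rx": 0, "ry": 0, "rz": 0, "tx": -0.076, "ty": 0.012, "tz": 0, "fingers": -1}, {"rx": 0, "ry": 0, "rz": 0, "tx": -0.085, "ty": 0.0135, "tz": 0, "fingers": -1}, {"rx": 0, "ry": 0, "rz": 0, "tx": -0.092, "ty": 0.0145, "tz": 0, "fingers": -1}, {"rx": 0, "ry": 0, "rz": 0, "tx": -0.092, "ty": 0.0145, "tz": 0, "fingers": -1}]}}

```text
time: 9.82
ee_pos: [384.9, -282.5, 3.9]
orientation: [0.997, -0.081, 0.002, 0.0]
ft_force: [-1.6, -0.4, 14.0]
finger_gap: 26.4
grasp_force: 41.0
```

```bash
python3 - <<'E'
from m import *
snap('wrist','w5');snap('scene','s5')
a=cv2.imread('pics/w5.png');b=cv2.resize(cv2.imread('pics/s5.png')[220:390,200:420],None,fx=1.8,fy=1.8)
print(observe()['ee_pos'])
o=np.zeros((400,800,3),np.uint8);o[:250,:400]=cv2.resize(a,(400,250));o[:306,402:798]=b;cv2.imwrite('pics/c5.png',o)
E
```

```text
[ 384.91404044 -282.57666138    3.87209053]
```

View pics/c5.png

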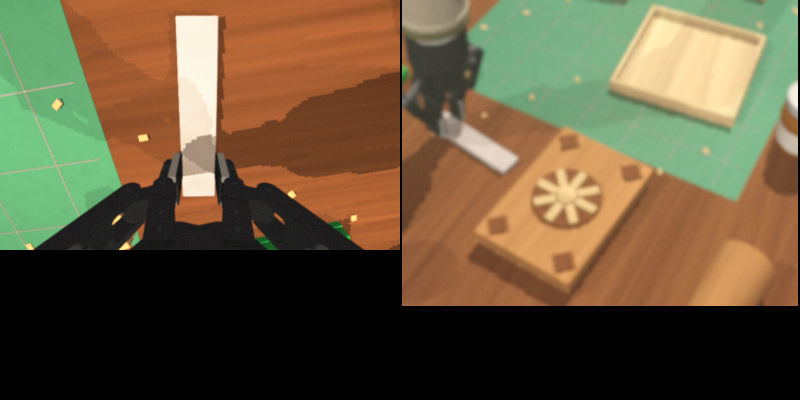

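The stone is fully drawn out, its far end at crop (520,160) being clear of the panel's edge. The panel looks unmoved. I carry the stone to the oblong tray.

{"op": "jog_arm", "data": {"deltas": [{"rx": 0, "ry": 0, "rz": 0, "tx": 0, "ty": 0, "tz": 0.02, "fingers": -1}, {"rx": 0, "ry": 0, "rz": 0, "tx": 0, "ty": 0, "tz": 0.055, "fingers": -1}, {"rx": 0, "ry": 0, "rz": 0, "tx": 0, "ty": 0, "tz": 0.09, "fingers": -1}, {"rx": 0, "ry": 0, "rz": 0.1, "tx": 0.008, "ty": 0.02, "tz": 0.1, "fingers": -1}, {"rx": 0, "ry": 0, "rz": 0.22, "tx": 0.022, "ty": 0.05, "tz": 0.1, "fingers": -1}, {"rx": 0, "ry": 0, "rz": 0.34, "tx": 0.038, "ty": 0.088, "tz": 0.1, "fingers": -1}, {"rx": 0, "ry": 0, "rz": 0.46, "tx": 0.054, "ty": 0.126, "tz": 0.1, "fingers": -1}, {"rx": 0, "ry": 0, "rz": 0.58, "tx": 0.07, "ty": 0.164, "tz": 0.1, "fingers": -1}, {"rx": 0, "ry": 0, "rz": 0.7, "tx": 0.086, "ty": 0.202, "tz": 0.1, "fingers": -1}, {"rx": 0, "ry": 0, "rz": 0.82, "tx": 0.102, "ty": 0.24, "tz": 0.1, "fingers": -1}, {"rx": 0, "ry": 0, "rz": 0.94, "tx": 0.118, "ty": 0.278, "tz": 0.1, "fingers": -1}, {"rx": 0, "ry": 0, "rz": 1.06, "tx": 0.134, "ty": 0.316, "tz": 0.1, "fingers": -1}, {"rx": 0, "ry": 0, "rz": 1.18, "tx": 0.15, "ty": 0.354, "tz": 0.1, "fingers": -1}, {"rx": 0, "ry": 0, "rz": 1.3, "tx": 0.166, "ty": 0.392, "tz": 0.1, "fingers": -1}, {"rx": 0, "ry": 0, "rz": 1.42, "tx": 0.182, "ty": 0.43, "tz": 0.1, "fingers": -1}, {"rx": 0, "ry": 0, "rz": 1.54, "tx": 0.198, "ty": 0.466, "tz": 0.1, "fingers": -1}, {"rx": 0, "ry": 0, "rz": 1.66, "tx": 0.212, "ty": 0.498, "tz": 0.1, "fingers": -1}, {"rx": 0, "ry": 0, "rz": 1.77, "tx": 0.221, "ty": 0.52, "tz": 0.1, "fingers": -1}, {"rx": 0, "ry": 0, "rz": 1.83, "tx": 0.224, "ty": 0.527, "tz": 0.1, "fingers": -1}, {"rx": 0, "ry": 0, "rz": 1.83, "tx": 0.224, "ty": 0.527, "tz": 0.1, "fingers": -1}]}}

```text
time: 11.58
ee_pos: [607.9, 247.5, 101.9]
orientation: [0.67, 0.743, -0.0, -0.0]
ft_force: [0.6, -0.0, -0.7]
finger_gap: 26.2
grasp_force: 39.6
```

```bash
python3 - <<'E'
from m import *
o=observe();print(o['ee_pos'],o['orientation'],o['finger_gap'])
snap('wrist','w6');snap('scene','s6')
a=cv2.imread('pics/w6.png');b=cv2.resize(cv2.imread('pics/s6.png')[130:230,300:460],(320,200))
o=np.zeros((600,640,3),np.uint8);o[:400]=a;o[400:,:320]=b;cv2.imwrite('pics/c6.png',o)
E
```

```text
[607.86614767 247.50236638 101.92182562] [ 6.69720487e-01  7.42613252e-01 -4.31926908e-05 -1.59359106e-04] 26.248633771309155
```

View pics/c6.png

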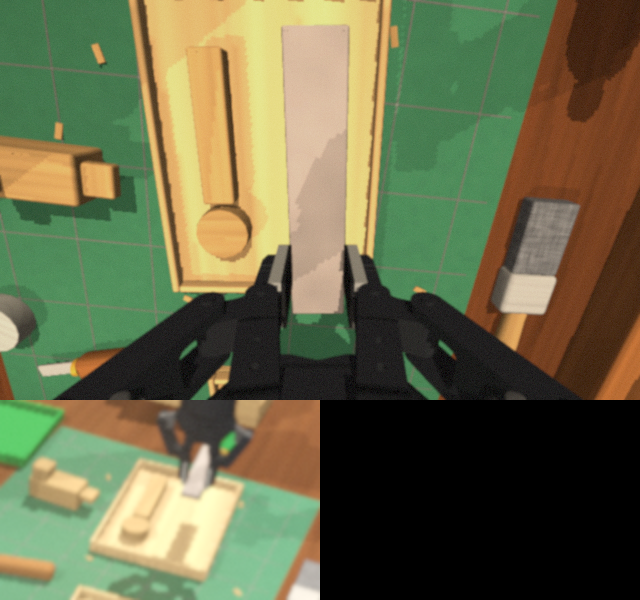

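The spoon lies in the tray, bowl (222,232) to handle end (208,48), and the stone is held level and parallel at (317,150). I lower and release it.

{"op": "jog_arm", "data": {"deltas": [{"rx": 0, "ry": 0, "rz": 0, "tx": 0, "ty": 0, "tz": -0.035, "fingers": -1}, {"rx": 0, "ry": 0, "rz": 0, "tx": 0, "ty": 0, "tz": -0.065, "fingers": -1}, {"rx": 0, "ry": 0, "rz": 0, "tx": 0, "ty": 0, "tz": -0.082, "fingers": -1}, {"rx": 0, "ry": 0, "rz": 0, "tx": 0, "ty": 0, "tz": -0.091, "fingers": -1}, {"rx": 0, "ry": 0, "rz": 0, "tx": 0, "ty": 0, "tz": -0.092, "fingers": -1}, {"rx": 0, "ry": 0, "rz": 0, "tx": 0, "ty": 0, "tz": -0.092, "fingers": -1}, {"rx": 0, "ry": 0, "rz": 0, "tx": 0, "ty": 0, "tz": -0.092, "fingers": -0.1}, {"rx": 0, "ry": 0, "rz": 0, "tx": 0, "ty": 0, "tz": -0.092, "fingers": -0.1}, {"rx": 0, "ry": 0, "rz": 0, "tx": 0, "ty": 0, "tz": -0.092, "fingers": -0.1}, {"rx": 0, "ry": 0, "rz": 0, "tx": 0, "ty": 0, "tz": -0.07, "fingers": -0.1}, {"rx": 0, "ry": 0, "rz": 0, "tx": 0, "ty": 0, "tz": -0.03, "fingers": -0.1}, {"rx": 0, "ry": 0, "rz": 0, "tx": 0, "ty": 0, "tz": 0.01, "fingers": 0.2}]}}

```text
time: 12.68
ee_pos: [607.4, 244.6, 112.8]
orientation: [0.672, 0.74, -0.001, -0.0]
ft_force: [1.5, 0.4, 0.3]
finger_gap: 49.1
grasp_force: 0.0
```

{"op": "jog_arm", "data": {"deltas": [{"rx": 0, "ry": 0, "rz": -0.1, "tx": -0.01, "ty": 0, "tz": 0.04, "fingers": 0.6}, {"rx": 0, "ry": 0, "rz": -0.2, "tx": -0.02, "ty": 0, "tz": 0.08, "fingers": 1}, {"rx": 0, "ry": 0, "rz": -1.5, "tx": -0.208, "ty": 0.012, "tz": 0.09, "fingers": 1}, {"rx": 0, "ry": 0, "rz": -1.5, "tx": -0.208, "ty": 0.012, "tz": 0.09, "fingers": 1}, {"rx": 0, "ry": 0, "rz": -1.5, "tx": -0.208, "ty": 0.012, "tz": 0.09, "fingers": 1}, {"rx": 0, "ry": 0, "rz": -1.5, "tx": -0.208, "ty": 0.012, "tz": 0.09, "fingers": 1}, {"rx": 0, "ry": 0, "rz": -1.5, "tx": -0.208, "ty": 0.012, "tz": 0.09, "fingers": 1}, {"rx": 0, "ry": 0, "rz": -1.5, "tx": -0.208, "ty": 0.012, "tz": 0.09, "fingers": 1}, {"rx": 0, "ry": 0, "rz": -1.5, "tx": -0.208, "ty": 0.012, "tz": 0.09, "fingers": 1}, {"rx": 0, "ry": 0, "rz": -1.5, "tx": -0.208, "ty": 0.012, "tz": 0.09, "fingers": 1}, {"rx": 0, "ry": 0, "rz": -1.5, "tx": -0.208, "ty": 0.012, "tz": 0.09, "fingers": 1}, {"rx": 0, "ry": 0, "rz": -1.5, "tx": -0.208, "ty": 0.012, "tz": 0.09, "fingers": 1}, {"rx": 0, "ry": 0, "rz": -1.5, "tx": -0.208, "ty": 0.012, "tz": 0.09, "fingers": 1}, {"rx": 0, "ry": 0, "rz": -1.5, "tx": -0.208, "ty": 0.012, "tz": 0.09, "fingers": 1}, {"rx": 0, "ry": 0, "rz": -1.5, "tx": -0.208, "ty": 0.012, "tz": 0.09, "fingers": 1}, {"rx": 0, "ry": 0, "rz": -1.5, "tx": -0.208, "ty": 0.012, "tz": 0.09, "fingers": 1}]}}

```text
time: 14.02
ee_pos: [400.4, 257.2, 202.5]
orientation: [0.996, 0.085, 0.0, -0.0]
ft_force: [1.0, -0.3, 1.1]
finger_gap: 85.5
grasp_force: 0.0
```

```bash
python3 - <<'E'
from m import *
o=observe();print(o['ee_pos'],o['orientation'],o['qpos'].round(2))
snap('wrist','w7')
E
```

```text
[400.35309842 257.15439974 202.53383631] [ 9.96365337e-01  8.51826533e-02  1.26381268e-04 -1.24688608e-04] [-1.08  0.01  0.41  1.9  -0.    1.24 -2.06]
```

View pics/w7.png

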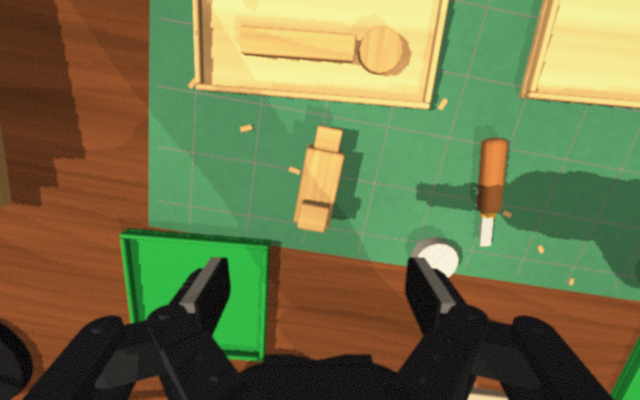

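The bird's body top runs from its tail end at (328,151) to the head block at (313,216), with the tail at (328,138). The jar lid is at (437,258) and the knife at (493,175).

```bash
python3 - <<'E'
from m import *
a=onz('w7',[(313,149),(344,153)],34);b=onz('w7',[(297,225),(325,231)],53)
print(a.round(1),b.round(1))
A=a.mean(0)[:2];B=b.mean(0)[:2];d=(B-A)/np.linalg.norm(B-A);print(A,B,np.linalg.norm(B-A),'yaw',np.degrees(np.arctan2(d[1],d[0])),'origin',A+d*42, B-d*40)
show('kh','w7',(470,130,520,214),lambda h,s,v:(h<18)&(s>110)&(v>90),15)
E
```

```text
[[431.2 266.7  34. ]
 [432.6 235.   34. ]] [[354.3 270.2  53. ]
 [352.6 240.6  53. ]]
[431.89225658 250.88510244] [353.43464249 255.40940836] 78.58795424644423 yaw 176.69965910690826 origin [389.96191467 253.30304104] [393.36830145 253.10660968]
kh 182 [432.  66.] [85. 28.] ang 14.4 [[387.0, 69.0], [394.0, 42.0], [477.0, 63.0], [470.0, 90.0]]
```

{"op": "jog_arm", "data": {"deltas": [{"rx": 0, "ry": 0, "rz": -0.11, "tx": -0.009, "ty": -0.004, "tz": -0.03, "fingers": 1}, {"rx": 0, "ry": 0, "rz": -0.228, "tx": -0.009, "ty": -0.004, "tz": -0.07, "fingers": 1}, {"rx": 0, "ry": 0, "rz": -0.228, "tx": -0.009, "ty": -0.004, "tz": -0.1, "fingers": 1}, {"rx": 0, "ry": 0, "rz": -0.228, "tx": -0.009, "ty": -0.004, "tz": -0.13, "fingers": 1}, {"rx": 0, "ry": 0, "rz": -0.228, "tx": -0.009, "ty": -0.004, "tz": -0.16, "fingers": 1}, {"rx": 0, "ry": 0, "rz": -0.228, "tx": -0.009, "ty": -0.004, "tz": -0.185, "fingers": 1}, {"rx": 0, "ry": 0, "rz": -0.228, "tx": -0.009, "ty": -0.004, "tz": -0.194, "fingers": 1}, {"rx": 0, "ry": 0, "rz": -0.228, "tx": -0.009, "ty": -0.004, "tz": -0.194, "fingers": 1}, {"rx": 0, "ry": 0, "rz": -0.228, "tx": -0.009, "ty": -0.004, "tz": -0.194, "fingers": -1}, {"rx": 0, "ry": 0, "rz": -0.228, "tx": -0.009, "ty": -0.004, "tz": -0.194, "fingers": -1}, {"rx": 0, "ry": 0, "rz": -0.228, "tx": -0.009, "ty": -0.004, "tz": -0.194, "fingers": -1}, {"rx": 0, "ry": 0, "rz": -0.228, "tx": -0.009, "ty": -0.004, "tz": -0.194, "fingers": -1}, {"rx": 0, "ry": 0, "rz": -0.228, "tx": -0.009, "ty": -0.004, "tz": -0.194, "fingers": -1}], "newtons": 40}}

```text
time: 15.15
ee_pos: [392.1, 254.0, 9.8]
orientation: [1.0, -0.03, 0.001, -0.001]
ft_force: [-2.0, -1.9, 9.4]
finger_gap: 39.4
grasp_force: 39.7
```

{"op": "jog_arm", "data": {"deltas": [{"rx": 0, "ry": 0, "rz": 0, "tx": 0, "ty": 0, "tz": 0.03, "fingers": -1}, {"rx": 0, "ry": 0, "rz": 0, "tx": 0, "ty": 0, "tz": 0.07, "fingers": -1}, {"rx": 0, "ry": 0, "rz": 0.05, "tx": 0, "ty": 0, "tz": 0.1, "fingers": -1}, {"rx": 0, "ry": 0, "rz": 0.15, "tx": 0.014, "ty": -0.02, "tz": 0.1, "fingers": -1}, {"rx": 0, "ry": 0, "rz": 0.27, "tx": 0.028, "ty": -0.043, "tz": 0.1, "fingers": -1}, {"rx": 0, "ry": 0, "rz": 0.39, "tx": 0.043, "ty": -0.066, "tz": 0.1, "fingers": -1}, {"rx": 0, "ry": 0, "rz": 0.51, "tx": 0.058, "ty": -0.09, "tz": 0.1, "fingers": -1}, {"rx": 0, "ry": 0, "rz": 0.63, "tx": 0.073, "ty": -0.113, "tz": 0.1, "fingers": -1}, {"rx": 0, "ry": 0, "rz": 0.75, "tx": 0.088, "ty": -0.136, "tz": 0.1, "fingers": -1}, {"rx": 0, "ry": 0, "rz": 0.87, "tx": 0.103, "ty": -0.16, "tz": 0.1, "fingers": -1}, {"rx": 0, "ry": 0, "rz": 0.99, "tx": 0.118, "ty": -0.183, "tz": 0.1, "fingers": -1}, {"rx": 0, "ry": 0, "rz": 1.11, "tx": 0.133, "ty": -0.206, "tz": 0.1, "fingers": -1}, {"rx": 0, "ry": 0, "rz": 1.23, "tx": 0.148, "ty": -0.23, "tz": 0.1, "fingers": -1}, {"rx": 0, "ry": 0, "rz": 1.35, "tx": 0.16, "ty": -0.249, "tz": 0.1, "fingers": -1}, {"rx": 0, "ry": 0, "rz": 1.47, "tx": 0.172, "ty": -0.267, "tz": 0.1, "fingers": -1}, {"rx": 0, "ry": 0, "rz": 1.59, "tx": 0.181, "ty": -0.28, "tz": 0.1, "fingers": -1}, {"rx": 0, "ry": 0, "rz": 1.7, "tx": 0.186, "ty": -0.289, "tz": 0.1, "fingers": -1}, {"rx": 0, "ry": 0, "rz": 1.724, "tx": 0.186, "ty": -0.289, "tz": 0.1, "fingers": -1}, {"rx": 0, "ry": 0, "rz": 1.724, "tx": 0.186, "ty": -0.289, "tz": 0.1, "fingers": -1}]}}

```text
time: 16.73
ee_pos: [577.3, -36.0, 108.7]
orientation: [0.674, 0.738, 0.0, 0.0]
ft_force: [0.8, -0.0, -0.7]
finger_gap: 39.5
grasp_force: 41.0
```

```bash
python3 - <<'E'
from m import *
o=observe();print(o['ee_pos'],o['orientation'],o['finger_gap'])
snap('wrist','w8')
a=np.radians(5.5);R=np.array([[np.cos(a),-np.sin(a)],[np.sin(a),np.cos(a)]])
X=np.array([[x,y] for x,y in((-88,-88),(88,-88),(88,88),(-88,88))])@R.T+[614,-22]
p=proj('w8',np.c_[X,np.full(4,18)]);print(p.round())
im=cv2.imread('pics/w8.png');cv2.polylines(im,[p.astype(int)],True,(0,0,255),1);cv2.imwrite('pics/w8b.png',im)
E
```

```text
[577.284976   -36.02367373 108.69648321] [6.74327531e-01 7.38432343e-01 2.30987251e-04 5.78887320e-05] 39.46307848377212
[[261. 287.]
 [460. 286.]
 [495.  72.]
 [246.  72.]]
```

View pics/w8b.png

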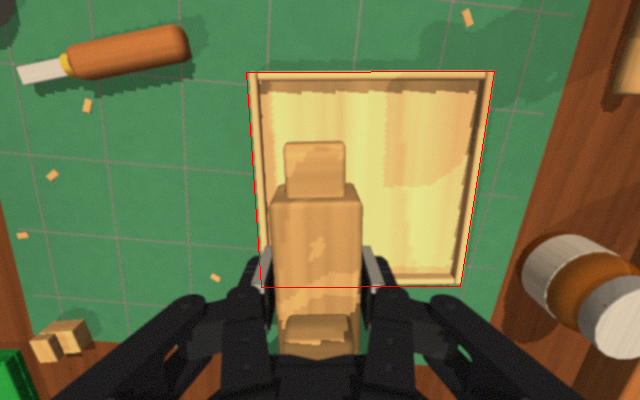

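The outline fits the square tray at (248,72), (493,72), and the bird hangs in line, tail at (315,170). I lower it 3 mm further from the left wall.

{"op": "jog_arm", "data": {"deltas": [{"rx": 0, "ry": 0, "rz": 0, "tx": 0.003, "ty": 0, "tz": -0.035, "fingers": -1}, {"rx": 0, "ry": 0, "rz": 0, "tx": 0.003, "ty": 0, "tz": -0.065, "fingers": -1}, {"rx": 0, "ry": 0, "rz": 0, "tx": 0.003, "ty": 0, "tz": -0.082, "fingers": -1}, {"rx": 0, "ry": 0, "rz": 0, "tx": 0.003, "ty": 0, "tz": -0.091, "fingers": -1}, {"rx": 0, "ry": 0, "rz": 0, "tx": 0.003, "ty": 0, "tz": -0.0925, "fingers": -1}, {"rx": 0, "ry": 0, "rz": 0, "tx": 0.003, "ty": 0, "tz": -0.0925, "fingers": -1}, {"rx": 0, "ry": 0, "rz": 0, "tx": 0.003, "ty": 0, "tz": -0.0925, "fingers": 0.18}, {"rx": 0, "ry": 0, "rz": 0, "tx": 0.003, "ty": 0, "tz": -0.0925, "fingers": 0.18}, {"rx": 0, "ry": 0, "rz": 0, "tx": 0.003, "ty": 0, "tz": -0.0925, "fingers": 0.18}, {"rx": 0, "ry": 0, "rz": 0, "tx": 0.003, "ty": 0, "tz": -0.07, "fingers": 0.18}, {"rx": 0, "ry": 0, "rz": 0, "tx": 0.003, "ty": 0, "tz": -0.03, "fingers": 0.18}, {"rx": 0, "ry": 0, "rz": 0, "tx": 0.003, "ty": 0, "tz": 0.01, "fingers": 0.3}]}}

```text
time: 17.78
ee_pos: [579.3, -35.9, 119.0]
orientation: [0.674, 0.739, -0.001, -0.001]
ft_force: [0.9, 0.2, 1.1]
finger_gap: 55.4
grasp_force: 0.0
```

{"op": "jog_arm", "data": {"deltas": [{"rx": 0, "ry": 0, "rz": -0.1, "tx": -0.01, "ty": 0.005, "tz": 0.01, "fingers": 1}, {"rx": 0, "ry": 0, "rz": -1.4, "tx": -0.148, "ty": 0.1, "tz": 0.0, "fingers": 1}, {"rx": 0, "ry": 0, "rz": -1.4, "tx": -0.148, "ty": 0.1, "tz": 0.0, "fingers": 1}, {"rx": 0, "ry": 0, "rz": -1.4, "tx": -0.148, "ty": 0.1, "tz": 0.0, "fingers": 1}, {"rx": 0, "ry": 0, "rz": -1.4, "tx": -0.148, "ty": 0.1, "tz": 0.0, "fingers": 1}, {"rx": 0, "ry": 0, "rz": -1.4, "tx": -0.148, "ty": 0.1, "tz": 0.0, "fingers": 1}, {"rx": 0, "ry": 0, "rz": -1.4, "tx": -0.148, "ty": 0.1, "tz": 0.0, "fingers": 1}, {"rx": 0, "ry": 0, "rz": -1.4, "tx": -0.148, "ty": 0.1, "tz": 0.0, "fingers": 1}, {"rx": 0, "ry": 0, "rz": -1.4, "tx": -0.148, "ty": 0.1, "tz": 0.0, "fingers": 1}, {"rx": 0, "ry": 0, "rz": -1.4, "tx": -0.148, "ty": 0.1, "tz": 0.0, "fingers": 1}, {"rx": 0, "ry": 0, "rz": -1.4, "tx": -0.148, "ty": 0.1, "tz": 0.0, "fingers": 1}, {"rx": 0, "ry": 0, "rz": -1.4, "tx": -0.148, "ty": 0.1, "tz": -0.01, "fingers": 1}, {"rx": 0, "ry": 0, "rz": -1.4, "tx": -0.148, "ty": 0.1, "tz": -0.04, "fingers": 1}, {"rx": 0, "ry": 0, "rz": -1.4, "tx": -0.148, "ty": 0.1, "tz": -0.06, "fingers": 1}]}}

```text
time: 18.95
ee_pos: [432.5, 64.4, 57.7]
orientation: [0.991, 0.131, 0.001, -0.0]
ft_force: [-0.5, 1.0, -0.5]
finger_gap: 85.8
grasp_force: 0.0
```

{"op": "jog_arm", "data": {"deltas": [{"rx": 0, "ry": 0, "rz": 0, "tx": 0, "ty": 0, "tz": -0.02, "fingers": 1}, {"rx": 0, "ry": 0, "rz": 0, "tx": 0, "ty": 0, "tz": -0.04, "fingers": 1}, {"rx": 0, "ry": 0, "rz": 0, "tx": 0, "ty": 0, "tz": -0.053, "fingers": 1}, {"rx": 0, "ry": 0, "rz": 0, "tx": 0, "ty": 0, "tz": -0.053, "fingers": 1}, {"rx": 0, "ry": 0, "rz": 0, "tx": 0, "ty": 0, "tz": -0.053, "fingers": -1}, {"rx": 0, "ry": 0, "rz": 0, "tx": 0, "ty": 0, "tz": -0.053, "fingers": -1}, {"rx": 0, "ry": 0, "rz": 0, "tx": 0, "ty": 0, "tz": -0.053, "fingers": -1}, {"rx": 0, "ry": 0, "rz": 0, "tx": 0, "ty": 0, "tz": -0.053, "fingers": -1}, {"rx": 0, "ry": 0, "rz": 0, "tx": 0, "ty": 0, "tz": -0.053, "fingers": -1}, {"rx": 0, "ry": 0, "rz": 0, "tx": 0, "ty": 0, "tz": -0.053, "fingers": -1}], "newtons": 40}}

```text
time: 19.78
ee_pos: [432.9, 64.5, 6.1]
orientation: [0.991, 0.131, 0.001, -0.0]
ft_force: [-1.4, -0.2, 7.0]
finger_gap: 23.1
grasp_force: 39.4
```

{"op": "jog_arm", "data": {"deltas": [{"rx": 0, "ry": 0, "rz": 0, "tx": 0, "ty": 0, "tz": 0.03, "fingers": -1}, {"rx": 0, "ry": 0, "rz": 0, "tx": 0, "ty": 0, "tz": 0.07, "fingers": -1}, {"rx": 0, "ry": 0, "rz": 0, "tx": 0, "ty": 0, "tz": 0.11, "fingers": -1}, {"rx": 0, "ry": 0, "rz": 0.12, "tx": 0.018, "ty": -0.005, "tz": 0.12, "fingers": -1}, {"rx": 0, "ry": 0, "rz": 0.24, "tx": 0.037, "ty": -0.01, "tz": 0.12, "fingers": -1}, {"rx": 0, "ry": 0, "rz": 0.36, "tx": 0.056, "ty": -0.016, "tz": 0.12, "fingers": -1}, {"rx": 0, "ry": 0, "rz": 0.48, "tx": 0.075, "ty": -0.021, "tz": 0.12, "fingers": -1}, {"rx": 0, "ry": 0, "rz": 0.6, "tx": 0.094, "ty": -0.026, "tz": 0.12, "fingers": -1}, {"rx": 0, "ry": 0, "rz": 0.72, "tx": 0.113, "ty": -0.031, "tz": 0.12, "fingers": -1}, {"rx": 0, "ry": 0, "rz": 0.84, "tx": 0.132, "ty": -0.037, "tz": 0.12, "fingers": -1}, {"rx": 0, "ry": 0, "rz": 0.96, "tx": 0.151, "ty": -0.042, "tz": 0.12, "fingers": -1}, {"rx": 0, "ry": 0, "rz": 1.08, "tx": 0.17, "ty": -0.047, "tz": 0.12, "fingers": -1}, {"rx": 0, "ry": 0, "rz": 1.2, "tx": 0.189, "ty": -0.053, "tz": 0.12, "fingers": -1}, {"rx": 0, "ry": 0, "rz": 1.32, "tx": 0.208, "ty": -0.058, "tz": 0.12, "fingers": -1}, {"rx": 0, "ry": 0, "rz": 1.405, "tx": 0.219, "ty": -0.061, "tz": 0.12, "fingers": -1}, {"rx": 0, "ry": 0, "rz": 1.405, "tx": 0.219, "ty": -0.061, "tz": 0.11, "fingers": -1}, {"rx": 0, "ry": 0, "rz": 1.405, "tx": 0.219, "ty": -0.061, "tz": 0.1, "fingers": -1}]}}

```text
time: 21.2
ee_pos: [651.4, 2.9, 104.7]
orientation: [0.673, 0.74, 0.0, 0.0]
ft_force: [-0.0, 0.3, -0.7]
finger_gap: 22.7
grasp_force: 39.9
```

```bash
python3 - <<'E'
from m import *
o=observe();print(o['ee_pos'],o['orientation'],o['finger_gap'])
snap('wrist','w9')
E
```

```text
[651.39077745   2.87278194 104.70336345] [6.72794421e-01 7.39829452e-01 1.38021043e-04 1.76012400e-04] 22.675327385852945
```

View pics/w9.png

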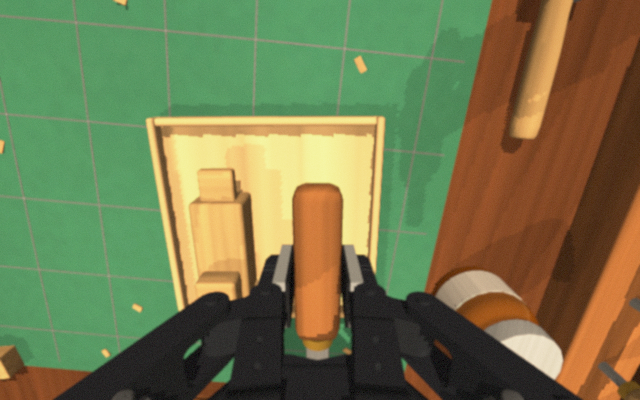

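The bird lies in the tray at (220,230) and the knife hangs parallel over free floor at (317,250). The jar at (500,320) is clear of the fingers. I lower and release.

{"op": "jog_arm", "data": {"deltas": [{"rx": 0, "ry": 0, "rz": 0, "tx": 0, "ty": 0, "tz": -0.035, "fingers": -1}, {"rx": 0, "ry": 0, "rz": 0, "tx": 0, "ty": 0, "tz": -0.065, "fingers": -1}, {"rx": 0, "ry": 0, "rz": 0, "tx": 0, "ty": 0, "tz": -0.082, "fingers": -1}, {"rx": 0, "ry": 0, "rz": 0, "tx": 0, "ty": 0, "tz": -0.091, "fingers": -1}, {"rx": 0, "ry": 0, "rz": 0, "tx": 0, "ty": 0, "tz": -0.0925, "fingers": -1}, {"rx": 0, "ry": 0, "rz": 0, "tx": 0, "ty": 0, "tz": -0.0925, "fingers": -1}, {"rx": 0, "ry": 0, "rz": 0, "tx": 0, "ty": 0, "tz": -0.0925, "fingers": -0.15}, {"rx": 0, "ry": 0, "rz": 0, "tx": 0, "ty": 0, "tz": -0.0925, "fingers": -0.15}, {"rx": 0, "ry": 0, "rz": 0, "tx": 0, "ty": 0, "tz": -0.0925, "fingers": -0.15}, {"rx": 0, "ry": 0, "rz": 0, "tx": 0, "ty": 0, "tz": -0.07, "fingers": -0.15}, {"rx": 0, "ry": 0, "rz": 0, "tx": 0, "ty": 0, "tz": -0.03, "fingers": -0.15}, {"rx": 0, "ry": 0, "rz": 0, "tx": 0, "ty": 0, "tz": 0.01, "fingers": 0}, {"rx": 0, "ry": 0, "rz": 0, "tx": -0.04, "ty": 0, "tz": 0.06, "fingers": 0}, {"rx": 0, "ry": 0, "rz": 0, "tx": -0.1, "ty": 0, "tz": 0.13, "fingers": 0}, {"rx": 0, "ry": 0, "rz": 0, "tx": -0.15, "ty": 0, "tz": 0.2, "fingers": 0}, {"rx": 0, "ry": 0, "rz": 0, "tx": -0.2, "ty": 0, "tz": 0.28, "fingers": 0}, {"rx": 0, "ry": 0, "rz": 0, "tx": -0.2, "ty": 0, "tz": 0.28, "fingers": 0}, {"rx": 0, "ry": 0, "rz": 0, "tx": -0.2, "ty": 0, "tz": 0.28, "fingers": 0}, {"rx": 0, "ry": 0, "rz": 0, "tx": -0.2, "ty": 0, "tz": 0.28, "fingers": 0}]}}

```text
time: 22.83
ee_pos: [475.4, 2.8, 350.9]
orientation: [0.672, 0.741, 0.001, 0.0]
ft_force: [0.1, 0.6, 0.3]
finger_gap: 43.0
grasp_force: 0.0
```

```bash
python3 - <<'E'
from m import *
snap('wrist','w10');snap('scene','s10')
b=cv2.resize(cv2.imread('pics/s10.png')[140:380,200:470],(540,480),interpolation=2);cv2.imwrite('pics/c10.png',b)
x=cv2.cvtColor(cv2.imread('pics/s0.png'),6)[285:385,262:345];y=cv2.cvtColor(cv2.imread('pics/s10.png'),6)[285:385,262:345]
print('panel shift px',cv2.phaseCorrelate(x.astype(float),y.astype(float)))
E
```

```text
panel shift px ((0.05818503656052343, 0.022645913024781805), 0.8349789140234213)
```

View pics/c10.png

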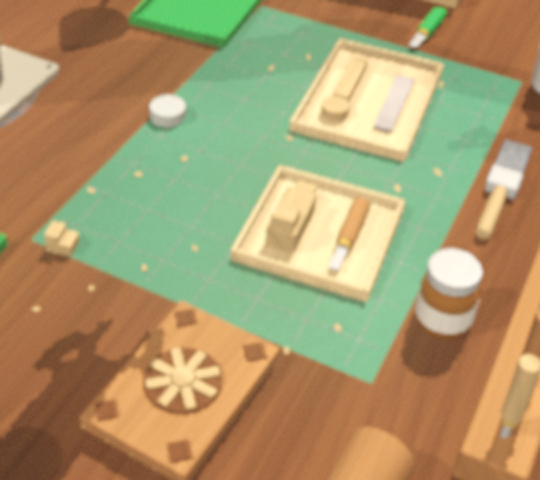

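Both kits lie flat inside their trays: spoon and stone at crop (345,90) and (393,102), bird and knife at (290,217) and (350,232). The panel has not shifted (0.06 px) and the offcut at (62,240) is in place. I hand in.

```bash
python3 -c "
from station import *
print(hand_in())"
```

```text
the job is handed in; nothing more can be done
None
```

I handed the job in at about 23 s: spoon blank and stone are in the oblong tray, bird blank and knife in the square tray, and the last picture showed the panel and offcut where they were.

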